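Fold back the carton flaps, then tilt the viewer mirror and hold it on the pot

ROBOT

A 6-joint arm with a two-finger parallel gripper is mounted at the origin on a cart in front of the work surface, level with it; the furniture and walls round the work are solid. World frame = base frame: x ahead of the robot, y to its left, z up, the work surface at z = 0. Lengths are in m, angles in rad, forces in N, time in s.
With the tool pointing down it reaches from about 0.425 to 0.95 m from the base axis. Payload 3.5 kg.
Tool frame: the origin (TCP) lies midway between the tips of the shut fingers; the grasp point (between the pads) lies 19 mm behind it; z points along the fingers, y is the line along which they close (so a half turn about z gives the same grasp; the last joint's range is limited). The gripper opens to 85 mm and grips with 20 to 120 N. Pads are 22 mm wide; open, the fingers measure 114 mm over their backs; the gripper's body (76 mm by 85 mm) begins 54 mm behind the grasp point. The pads swing forward as they close: fully open they stand 13 mm farther back than shut.
Start: joints at [1.049, 0.286, 1.577, -0, 1.279, -0.15], TCP at [0.245, 0.629, 0.231] pointing down, gripper open.
Joint ranges: [-2.77, 2.77], [-0.9, 2.22], [0.21, 2.48], [-1.53, 4.67], [0.24, 2.81], [-2.84, 2.84]. Speed limits (rad/s): [2.79, 2.79, 3.14, 3.14, 3.14, 3.14].

INTERFACE

Orientations are given as a unit quaternion [x, y, z, w].
In Python, from plant import get_state, read_camera, ctrl gives the robot as it stands.
- The arm moves only by the shell command python3 -m crank 'ROWS' [FORCE]. ROWS is JSON, a list of rows, each a list of 3 entries, a list of its own where there are three numbers: the shift along the tool's x, y, z in mm, then the turn about the tool's z in degrees, then the closure in counts, from 0 (fully open) to 255 (shut). In form: [[[tx, ty, tz], yaw, claw], ...]. A call has 1 to 10 rows; each row is the pose to reach, as a shift and turn from the pose commanded when the call began, along the tool's axes at that moment; what a row does not reach only later rows make up. A row lasts 1/10 s, in which the tool goes at most 50 mm and 8.59 degrees, less where a joint would pass 70% of its speed; a pose out of reach is approached as far as the arm can. A call with a gripper value outside its range is refused whole. The fingers move at their own pace and stop on an object; FORCE is the grip in N (left out, the last holds). Time passes only in rows, so rows that repeat a pose let the fingers close. It gives the time, the measured TCP pose, the force, the opening and the grip force at its end, in the units of the state.
- get_state(): the state, without advancing time (a new reading comes with each control period).
- read_camera(name): name is "scene" or "top" or "wrist"; returns a dict with "frame" (400x640x3 uint8, blue, green, red), "range_z" (400x640 float32, m along the optical axis (not along the pixel's ray), 0 where there is no reading), "vfov" (degrees; the focal length in pixels is half the picture's height over the tangent of half this angle, whatever the lens; pixels are square), "cx", "cy" (the principal point, pixels), "origin" and "orientation" of the camera in the world. Camera axes: x right, y down, z forward; pixel columns grow to the right and rows downward; lengths in m; the calibration is good to about 2 mm. A picture is of the moment at which its call begins.
- ctrl.sign_off(): hands the job in; it is judged then, once.
The state is a dict: "time": time; "qpos": joint angles; "dq": joint speeds; "joint_efforts": joint torques, N m; "eef_pos": TCP position; "tcp_rot": TCP orientation; "contact_force": force on the tool from outside, world axes, zero at the start; "wrist_torque": the same for the moment, N m; "opening": opening from 0.0 (shut) to 1.0 (fully open); "finger_force": force on a finger pad.
Only numpy, scipy, OpenCV 4.12 (cv2) and the standard library are available. Lean on these libraries where they do the work, as an engineer would, in place of code of your own. Each camera call takes 0.05 s, during which the arm holds its last target. There are 200 camera calls.

TASK

Show the bench camera the screw pot that lies in the carton, without taking it out: first fold both long carton flaps right back, far past upright, so that they hang outwards clear of the view. Then take the mirror by its lever bar and tilt it until the camera, which looks straight up into the mirror, has the lid of the pot in the middle of its view, and finish holding the lever still at that angle: the mirror springs back if you let go. Keep off the mirror glass, leave the pot and the card box as they lie, and do not knock the tray, tweezers and glue bottle beside the viewer.

Things in the scene. Friction and masses are not known exactly. Their poses are not given: they have to be found in the camera images.
- viewer: Bench viewer, fixed: grey base plate 220 x 530 x 12 mm, long along its own y, with 10 mm high guide strips between which the carton stands (-y side). Origin at table level. At y = +190 mm a black camera looks straight up at the mirror above it. Post and yoke back at y = +235 to +265 mm, yoke cheeks at x = +-45 mm, 261 mm high. Lens, mirror, line of sight and carton middle lie at x = 0.
- lens (a point): Middle of the camera's front lens. The camera looks straight up from here at the middle of the mirror, 172 mm above.
- mirror_centre (a point): Middle of the mirror glass, on its hinge line, 250 mm above the table. Glass 68 x 58 mm on the underside of a black 76 x 66 mm frame. Own axes equal the viewer's when parked; the glass faces along the point's own -z. The hinge runs along the viewer's x.
- mirror_tilt (a joint): Tilt, rad, 0 to 0.85. 0 = parked: level, glass straight down. Growing values turn the glass towards the carton and move the lever bar away from it (the viewer's +y). A spring drives it back: about 0.9 N at the bar when parked, 2.7 N at 0.5 rad. A tilt a throws the line of sight 2a from straight down, towards the carton (the viewer's -y).
- lever_bar (a point): Middle of the lever's grip: a round rubber bar 15 mm thick, 44 mm long, along the viewer's x, on an 8 mm rod, 70 mm above the hinge (320 mm above the table when parked), moving on a 70 mm circle about the hinge line. Nothing stands above it. It can be pinched from above, fingers closing along the viewer's y (the bar turns in the fingers), or pushed to +y.
- sight: No solid thing: the frame of the camera's line of sight as the mirror throws it. Origin in the middle of the mirror glass; the view runs along this frame's own -z; its x is the viewer's x. The pot's lid is in the middle of the view when it lies on that line (own x and y near 0).
- view (a point): A point on the line of sight, 300 mm beyond the mirror.
- carton: Shipping carton, 180 (x) x 120 (y) x 60 mm high, walls 4 mm, fixed on the base plate. Origin at the middle of its underside, 12 mm above the table; rim 72 mm above the table; own y points to the mirror. Two long flaps (176 x 58 x 4 mm) are creased on the rim at y = +60 and -60 mm; the two short flaps are already folded down outside and reach x = +-130 mm.
- flap_mirror (a joint): Angle of the long flap on the mirror's side (crease at the carton's y = +60 mm): 0 = shut flat, 1.57 upright, 2.75 fully folded back, towards the mirror. It starts half open and stays where it is left (crease friction about 0.03 N m, i.e. half a newton at the edge).
- flap_mirror_edge (a point): Middle of the free edge of that flap, 58 mm from its crease.
- flap_outer (a joint): Angle of the other long flap (crease at the carton's y = -60 mm), which folds back away from the mirror: same values and stiffness.
- flap_outer_edge (a point): Middle of the free edge of that flap, 58 mm from its crease.
- pot_lid (a point): Middle of the top of the white screw pot (45 mm across, 38 mm high) standing loose in the carton, near the middle of its length, its lid 54 mm above the table. Own z points up.
- card_box_mid (a point): Centre of the small card box, 50 x 70 x 26 mm, lying loose beside the pot in the carton.
- mirror: The tilting part: black frame, glass on its underside (never to be touched), lever rod and bar. Origin on the hinge line in the middle of the glass; own z runs up along the lever.
- bead_tray_mid (a point): Centre of the open parts tray of beads, 66 x 90 x 20 mm, beside the viewer.
- tweezers_mid (a point): Centre of the tweezers, 125 mm long, beside the viewer.
- glue_mid (a point): Centre of the slim glue bottle, 25 mm across, 100 mm high, beside the viewer.
There are look-alikes about, which are no part of the job. What is shaped like the part that bears pot_lid but orange or pink is not meant.

How it is judged:
By the outcome, as a careful person would: the job done as asked, in the order asked, and still so for the second after the job is handed in, while the arm keeps its last pose, push and grip.
It also fails if it takes over 58 s, if anything falls off the work surface, if the arm or the gripper's body presses on something with over 40 N, if the wrist force passes 120 N, or if a joint passes its speed limit or range.

## Working session

There is one attempt and no reset: what is moved stays moved. The work goes in short steps, Python scripts to look and compute and a shell command to move; the robot and the scene stay as the last step left them, time stands still between calls to the robot, and variables do not carry over. Pictures are saved under pics/ and viewed, at most 10 in all, crops included, and the job is handed in when it is done.

```bash
ls; mkdir -p pics
cat > h.py <<'E'
import numpy as np, cv2
from scipy.spatial.transform import Rotation as R
from plant import get_state, read_camera, ctrl
def cam(n):
    c=read_camera(n); c['f']=c['frame'].shape[0]/2/np.tan(np.radians(c['vfov'])/2); c['R']=R.from_quat(c['orientation']).as_matrix(); c['o']=np.array(c['origin']); return c
def ray(c,u,v):
    return c['R']@np.array([(u-c['cx'])/c['f'],(v-c['cy'])/c['f'],1.])
def onz(c,u,v,z):
    d=ray(c,u,v); return c['o']+d*(z-c['o'][2])/d[2]
def cloud(c):
    v,u=np.mgrid[0:400,0:640]; z=c['range_z']
    p=np.stack([(u-c['cx'])/c['f']*z,(v-c['cy'])/c['f']*z,z],-1)@c['R'].T+c['o']; p[z==0]=np.nan; return p
E
python3 - <<'E'
from h import *
import pickle
for n in ['scene','top']:
    c=cam(n); pickle.dump(c,open(n+'.pkl','wb')); cv2.imwrite(f'pics/{n}0.png',c['frame']); print(n,c['o'],c['R'].round(2).tolist(),c['f'],c['cx'],c['cy'])
s=get_state(); print(s)
E
```

```text
pics
scene [0.12929166 0.44468603 0.82096122] [[-0.73, -0.49, 0.47], [-0.68, 0.5, -0.53], [0.02, -0.71, -0.71]] 413.02094172063096 316.72578043743505 197.39846569168182
top [ 0.27832688 -0.03650685  1.5001655 ] [[0.14, -0.97, 0.21], [-0.99, -0.13, 0.03], [0.0, -0.21, -0.98]] 467.0517743909037 323.24675034611755 197.14612435147052
{'time': 0.1, 'qpos': array([ 1.04897598e+00,  2.87122561e-01,  1.57805705e+00, -3.09958918e-05,
        1.27858885e+00, -1.50023194e-01]), 'dq': array([ 0.00045175, -0.00216971, -0.00219347, -0.00079321,  0.00071286,
        0.00020233]), 'joint_efforts': array([ 1.37152874e-03, -4.07298303e+01, -2.93698704e+01, -1.49277221e-04,
        3.37111567e-03, -5.45309547e-06]), 'eef_pos': array([0.2449109 , 0.62835474, 0.23004085]), 'tcp_rot': array([ 1.84825190e-01,  9.82770810e-01, -1.03198484e-03, -3.44608133e-04]), 'contact_force': array([ 0.25663665,  0.33940973, -0.10030596]), 'wrist_torque': array([ 0.0081084 , -0.03328681, -0.05697214]), 'finger_force': 0.0, 'opening': 1.000009651847682}
```

View pics/top0.png

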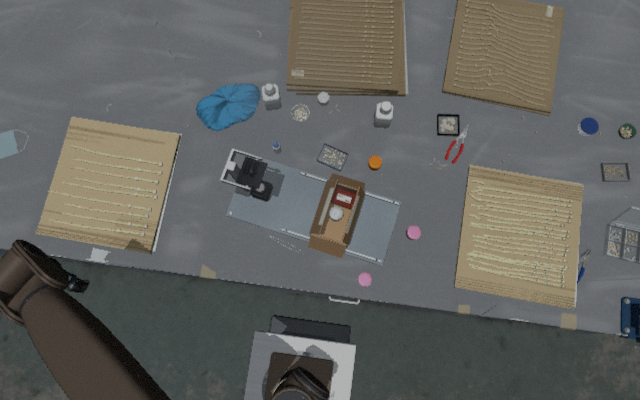

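View pics/scene0.png

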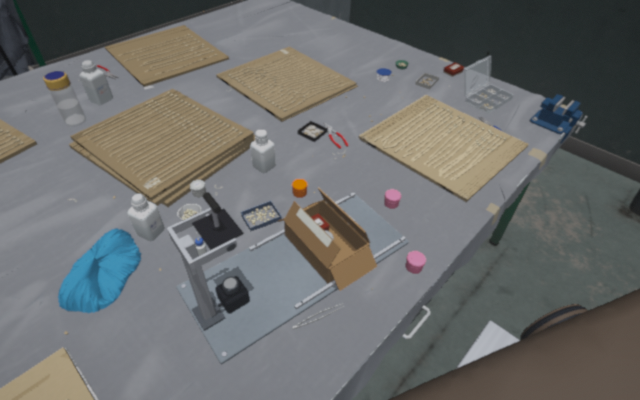

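Run:
```python
from h import *
import pickle
c=pickle.load(open('top.pkl','rb')); s=pickle.load(open('scene.pkl','rb'))
a=cv2.resize(c['frame'][130:280,210:430],None,fx=3.6,fy=3.6,interpolation=cv2.INTER_CUBIC)[:,:800]
b=cv2.resize(s['frame'][170:360,160:420],None,fx=3,fy=3,interpolation=cv2.INTER_CUBIC)[:,:800]
cv2.imwrite('pics/topc.png',a); cv2.imwrite('pics/scc.png',b)
for C,n in((c,'top'),(s,'scene')):
    P=cloud(C); np.save(n+'P.npy',P)
    print(n)
    for u,v in ([(337,213),(345,198),(265,190),(246,170),(375,162),(240,215),(385,240),(333,156),(276,147)] if n=='top' else [(231,285),(220,225),(212,200),(190,300),(260,215),(200,245)]): print((u,v),P[v,u].round(3))
```

```text
top
(337, 213) [ 0.538 -0.047  0.055]
(345, 198) [ 0.592 -0.067  0.043]
(265, 190) [0.577 0.186 0.071]
(246, 170) [0.569 0.203 0.329]
(375, 162) [ 0.724 -0.148  0.042]
(240, 215) [0.496 0.261 0.014]
(385, 240) [ 0.48  -0.211  0.011]
(333, 156) [ 0.735 -0.01   0.011]
(276, 147) [0.723 0.175 0.065]
scene
(231, 285) [0.58  0.203 0.077]
(220, 225) [0.58  0.199 0.263]
(212, 200) [0.584 0.201 0.325]
(190, 300) [0.654 0.269 0.011]
(260, 215) [ 0.737 -0.008  0.01 ]
(200, 245) [0.723 0.182 0.066]
```

View pics/topc.png

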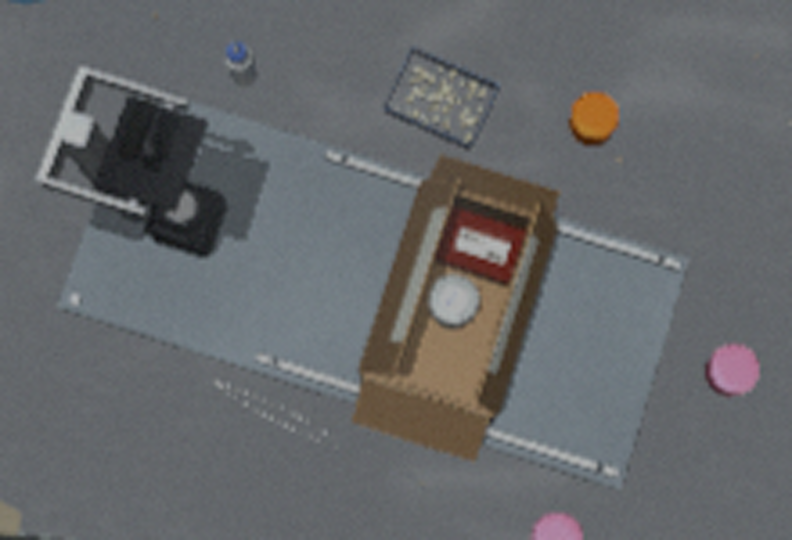

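View pics/scc.png

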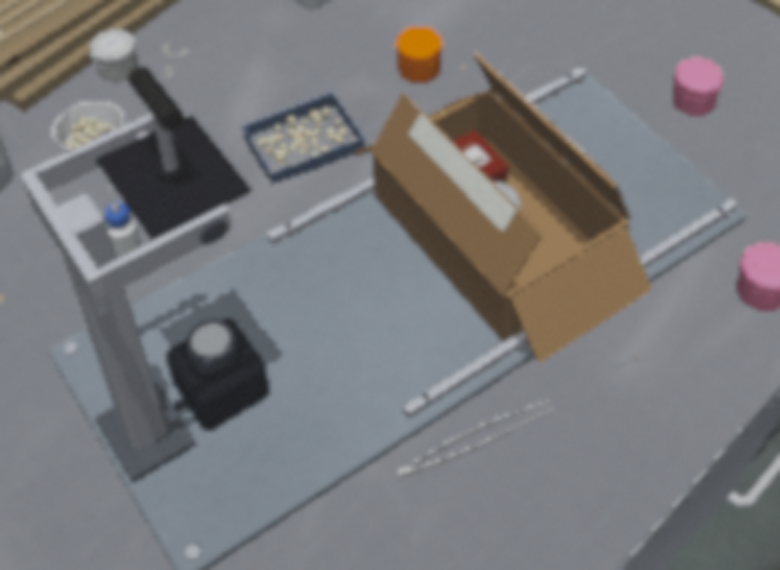

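The top crop shows the white pot at (453,300), i.e. full-frame (336,213), beside the red card box in the carton. The lever bar is at crop (150,140) and the lens at (180,207). The scene crop shows the mirror-side flap tipped inwards and the outer flap nearer upright.
Candidates for the pot, in the full top picture: white in carton (336,213), orange (375,162), pink (414,232), pink (365,280) and a white bottle (323,98). I choose the white one in the carton.

Run:
```python
from h import *
import pickle
c=pickle.load(open('top.pkl','rb')); s=pickle.load(open('scene.pkl','rb'))
T=np.load('topP.npy'); S=np.load('sceneP.npy')
f=lambda u,v,z: onz(c,210+u/3.6,130+v/3.6,z)
BL,BR,TR=f(60,305,.012),f(622,487,.012),f(685,262,.012)
print('plate',BL,BR,TR,np.linalg.norm(BL-BR),np.linalg.norm(BR-TR))
ey=(BL-BR)[:2]; ey/=np.linalg.norm(ey); ex=np.array([ey[1],-ey[0]])
mid=(BL+TR)[:2]/2; print('ey',ey,'ang',np.degrees(np.arctan2(ey[1],ey[0])),'mid',mid)
loc=lambda p:np.concatenate([(np.c_[(p[...,:2]-mid)@ex,(p[...,:2]-mid)@ey]),p[...,2:]],-1)
np.savez('fr.npz',ex=ex,ey=ey,mid=mid)
# pot by whiteness in top and scene
for C,P,n in((c,T,'top'),(s,S,'scene')):
    hsv=cv2.cvtColor(C['frame'],cv2.COLOR_BGR2HSV)
    L=loc(P.reshape(-1,3)).reshape(400,640,3)
    inc=(abs(L[...,0])<.085)&(L[...,1]>-.25)&(L[...,1]<.1)
    m=inc&(hsv[...,1]<50)&(hsv[...,2]>110)&(L[...,2]>.045)&(L[...,2]<.062)
    print(n,'pot',m.sum(),np.median(L[m],0))
    m=(abs(L[...,0])<.03)&(L[...,1]>.1)&(L[...,1]<.26)&(L[...,2]>.30); print('bar',m.sum(),np.median(L[m],0),L[m].min(0),L[m].max(0))
    m=(abs(L[...,0])<.03)&(L[...,1]>.1)&(L[...,1]<.3)&(L[...,2]>.07)&(L[...,2]<.085); print('lens',m.sum(),np.median(L[m],0))
    m=(abs(L[...,0])<.06)&(L[...,1]>.1)&(L[...,1]<.26)&(L[...,2]>.24)&(L[...,2]<.275); print('frame',m.sum(),L[m].min(0),L[m].max(0))
    m=(abs(L[...,0])<.07)&(L[...,1]>-.3)&(L[...,1]<.1)&(L[...,2]>.066)
    q=L[m]; print('carton/flap y bins:')
    for y in np.arange(-.2,.08,.01):
        k=abs(q[:,1]-y)<.005
        if k.sum(): print(round(y,3),k.sum(),q[k,2].min().round(3),np.median(q[k,2]).round(3),q[k,2].max().round(3))
st=get_state(); r=R.from_quat(st['tcp_rot']).as_matrix(); print('tool y deg',np.degrees(np.arctan2(r[1,1],r[0,1])),r.round(3).tolist(),loc(st['eef_pos'][None]))
```

```text
plate [0.49168292 0.30458893 0.012     ] [ 0.39898699 -0.21281069  0.012     ] [ 0.60697195 -0.24719866  0.012     ] 0.5256376100184296 0.21080862531810488
ey [0.1763495  0.98432761] ang 79.84279957934207 mid [0.54932744 0.02869514]
top pot 162 [ 0.00412303 -0.07384909  0.05431455]
bar 97 [8.51925562e-05 1.74150295e-01 3.26017563e-01] [-0.02062687  0.16814177  0.30162874] [0.02344953 0.18258258 0.33178019]
lens 73 [-0.00309437  0.17081005  0.07826601]
frame 968 [-0.04959676  0.14131149  0.24016682] [0.05220263 0.25177636 0.27454941]
carton/flap y bins:
-0.14 77 0.071 0.082 0.093
-0.13 145 0.085 0.102 0.118
-0.12 132 0.11 0.126 0.133
-0.05 58 0.112 0.121 0.13
-0.04 144 0.102 0.114 0.124
-0.03 131 0.087 0.098 0.11
-0.02 127 0.072 0.084 0.095
-0.01 13 0.068 0.074 0.078
scene pot 34 [ 0.00383869 -0.0869054   0.05377625]
bar 207 [0.0010525  0.17962525 0.32499727] [-0.01865286  0.1709643   0.30039549] [0.02765617 0.18578127 0.32873286]
lens 270 [-0.00123909  0.18280935  0.07739129]
frame 2413 [-0.04784494  0.14439374  0.24021569] [0.05531061 0.25298766 0.27380235]
carton/flap y bins:
-0.14 21 0.069 0.071 0.074
-0.13 216 0.066 0.073 0.099
-0.12 187 0.099 0.12 0.13
-0.11 26 0.124 0.126 0.129
-0.05 32 0.119 0.121 0.123
-0.04 347 0.105 0.116 0.124
-0.03 379 0.089 0.1 0.114
-0.02 363 0.066 0.085 0.097
-0.01 88 0.067 0.076 0.081
tool y deg 68.6981240021531 [[-0.932, 0.363, -0.001], [0.363, 0.932, -0.002], [0.0, -0.002, -1.0]] [[-0.40539528  0.5365778   0.23004085]]
```

```bash
python3 -m crank '[[[-30,-30,-30],-5,255],[[-65,-65,-30],-11,255],[[-100,-100,-30],-11,255],[[-134,-134,-30],-11,255],[[-168,-168,-30],-11,255],[[-202,-202,-30],-11,255],[[-236,-236,-30],-11,255],[[-270,-270,-30],-11,255],[[-300,-304,-30],-11,255],[[-300,-304,-30],-11,255]]' 20
cat >> h.py <<'E'
F=np.load('fr.npz')
def loc(p):
    p=np.asarray(p).reshape(-1,3); q=p[:,:2]-F['mid']; return np.c_[q@F['ex'],q@F['ey'],p[:,2]]
def where():
    s=get_state(); r=R.from_quat(s['tcp_rot']).as_matrix()
    print('t',s['time'],'loc',loc(s['eef_pos'])[0].round(4),'ydeg',np.degrees(np.arctan2(r[1,1],r[0,1])).round(2),'F',s['contact_force'].round(1),'op',s['opening'].round(2),s['finger_force'])
E
python3 -c "from h import *; where()"
```

```text
time: 1.1
eef_pos: [0.4156, 0.2325, 0.2609]
tcp_rot: [0.093, 0.996, -0.001, 0.0]
contact_force: [-0.5, 0.6, 0.8]
opening: 0.003
finger_force: 0.0Traceback (most recent call last):
  File "<string>", line 1, in <module>
    from h import *; where()
                     ~~~~~^^
  File "h.py", line 18, in where
    print('t',s['time'],'loc',loc(s['eef_pos'])[0].round(4),'ydeg',np.degrees(np.arctan2(r[1,1],r[0,1])).round(2),'F',s['contact_force'].round(1),'op',s['opening'].round(2),s['finger_force'])
                                                                                                                                                       ^^^^^^^^^^^^^^^^^^
AttributeError: 'float' object has no attribute 'round'
```

```bash
sed -i "s/s\['opening'\].round(2)/round(s['opening'],2)/" h.py
python3 -m crank '[[[-28,-42,0],0,255],[[-56,-84,0],0,255],[[-84,-126,0],0,255],[[-112,-168,0],0,255],[[-140,-214,0],0,255],[[-168,-258,0],0,255],[[-168,-260,0],0,255],[[-168,-260,0],0,255]]'
python3 - <<'E'
from h import *
where(); c=cam('wrist'); cv2.imwrite('pics/w1.png',c['frame']); P=cloud(c); np.save('wP.npy',P)
L=loc(P.reshape(-1,3)).reshape(400,640,3)
hsv=cv2.cvtColor(c['frame'],cv2.COLOR_BGR2HSV)
m=(abs(L[...,0])<.085)&(abs(L[...,1]+.074)<.05)&(hsv[...,1]<50)&(hsv[...,2]>110)&(L[...,2]>.047)&(L[...,2]<.062)
if m.sum():
    v,u=np.nonzero(m); (x,y),r=cv2.minEnclosingCircle(np.c_[u,v].astype(np.float32)); print('pot',m.sum(),np.median(L[m],0),loc(onz(c,x,y,.054)),(x,y,r))
m=(abs(L[...,0])<.06)&(abs(L[...,1]+.074)<.08)&(L[...,2]>.07)&(L[...,2]<.15); q=L[m]
for y in np.arange(-.15,.01,.01):
    k=abs(q[:,1]-y)<.005
    if k.sum()>5: print(round(y,3),k.sum(),np.median(q[k,2]).round(3))
E
```

```text
time: 1.9
eef_pos: [0.5331, -0.0499, 0.2606]
tcp_rot: [0.091, 0.996, 0.0, -0.001]
contact_force: [-0.9, 0.2, -0.8]
opening: 0.001
finger_force: 0.0
t 1.9 loc [-0.0021 -0.0802  0.2606] ydeg 79.56 F [-0.9  0.2 -0.8] op 0.0 0.0
pot 1218 [ 0.00304435 -0.0711285   0.05352401] [[ 0.00285896 -0.07150679  0.054     ]] (332.6412353515625, 174.0915985107422, 20.062963485717773)
-0.14 228 0.078
-0.13 701 0.096
-0.12 1118 0.125
-0.11 106 0.125
-0.05 366 0.121
-0.04 1162 0.117
-0.03 944 0.101
-0.02 839 0.086
-0.01 185 0.076
```

View pics/w1.png

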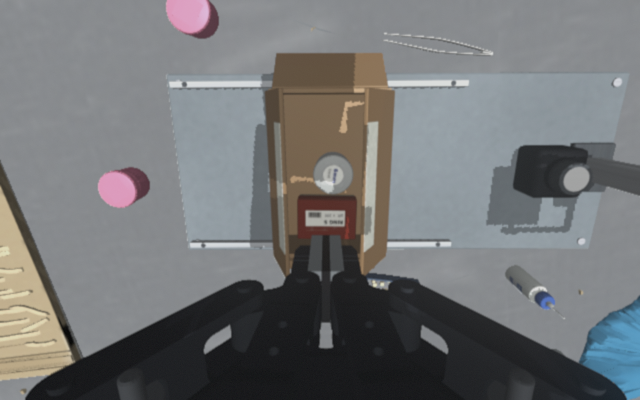

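Pot at (333,174) with the red box below it at (327,220) and the lens at (575,180). The tool is lined up with the viewer. Next, the mirror-side flap.

```bash
python3 -m crank '[[[0,-2,45],0,255],[[0,-3,90],0,255],[[0,-3,135],0,255],[[0,-3,166],0,255],[[0,-3,168],0,255],[[0,20,168],0,255],[[0,40,168],0,255],[[0,60,168],0,255],[[0,77,168],0,255],[[0,92,168],0,255]]'
python3 -c "from h import *; where()"
```

```text
time: 2.95
eef_pos: [0.5506, 0.0433, 0.0959]
tcp_rot: [0.089, 0.996, -0.0, 0.002]
contact_force: [-0.4, -0.9, 0.5]
opening: -0.003
finger_force: 0.4
t 2.95 loc [-0.0013  0.0146  0.0959] ydeg 79.82 F [-0.4 -0.9  0.5] op -0.0 0.3554238508831986
```

```bash
python3 -m crank '[[[0,3,5],0,255],[[0,3,5],0,255],[[0,-10,-40],0,255],[[0,-50,-50],0,255],[[0,-95,-20],0,255],[[0,-95,2],0,255],[[0,-115,2],0,255],[[0,-138,2],0,255],[[0,-160,2],0,255],[[0,-178,2],0,255]]'
python3 -m crank '[[[0,0,3],0,255],[[0,0,5],0,255],[[0,0,5],0,255],[[0,20,-40],0,255],[[0,60,-90],0,255],[[0,100,-140],0,255]]'
python3 - <<'E'
from h import *
where(); 
for n in ['wrist','scene','top']:
    c=cam(n); cv2.imwrite('pics/%s2.png'%n,c['frame']); L=loc(cloud(c).reshape(-1,3)).reshape(400,640,3)
    hsv=cv2.cvtColor(c['frame'],cv2.COLOR_BGR2HSV)
    m=(abs(L[...,0])<.085)&(abs(L[...,1]+.074)<.05)&(hsv[...,1]<50)&(hsv[...,2]>110)&(L[...,2]>.047)&(L[...,2]<.062)
    if m.sum()>20:
        v,u=np.nonzero(m); (x,y),r=cv2.minEnclosingCircle(np.c_[u,v].astype(np.float32)); print(n,'pot',m.sum(),np.median(L[m],0),loc(onz(c,x,y,.054)),(x,y,r))
    m=(abs(L[...,0])<.06)&(abs(L[...,1]+.074)<.14)&(L[...,2]>.065)&(L[...,2]<.14); q=L[m]
    print([(round(y,3),k.sum(),np.median(q[k,2]).round(3)) for y in np.arange(-.2,.06,.01) for k in [abs(q[:,1]-y)<.005] if k.sum()>5])
    m=(abs(L[...,0])<.015)&(abs(L[...,1]-.177)<.02)&(L[...,2]>.07)&(L[...,2]<.083); print('lens',m.sum(),np.median(L[m],0), (L[m].min(0)+L[m].max(0))/2 if m.sum() else '')
E
```

```text
time: 3.95
eef_pos: [0.5171, -0.1349, 0.0913]
tcp_rot: [0.091, 0.996, 0.0, -0.0]
contact_force: [-0.2, 1.1, 0.8]
opening: 0.003
finger_force: 0.4
time: 4.55
eef_pos: [0.5319, -0.0509, 0.2101]
tcp_rot: [0.09, 0.996, 0.0, -0.001]
contact_force: [0.8, -0.6, 0.5]
opening: -0.003
finger_force: 0.0
t 4.55 loc [-0.0031 -0.0815  0.2101] ydeg 79.68 F [ 0.8 -0.6  0.5] op -0.0 0.0
wrist pot 1555 [ 0.00305607 -0.07073969  0.05353436] [[ 0.00287489 -0.07102007  0.054     ]] (335.66729736328125, 186.11412048339844, 22.612972259521484)
[(np.float64(-0.19), np.int64(788), np.float64(0.092)), (np.float64(-0.18), np.int64(1897), np.float64(0.09)), (np.float64(-0.17), np.int64(1823), np.float64(0.086)), (np.float64(-0.16), np.int64(1737), np.float64(0.081)), (np.float64(-0.15), np.int64(1678), np.float64(0.077)), (np.float64(-0.14), np.int64(1559), np.float64(0.073)), (np.float64(-0.13), np.int64(673), np.float64(0.071)), (np.float64(-0.02), np.int64(804), np.float64(0.071)), (np.float64(-0.01), np.int64(1652), np.float64(0.074)), (np.float64(0.0), np.int64(1705), np.float64(0.078)), (np.float64(0.01),
[... 1184 characters left out ...]
s 185 [0.00136257 0.17876562 0.07732087] [0.0007502  0.17820294 0.0757041 ]
[(np.float64(-0.19), np.int64(88), np.float64(0.093)), (np.float64(-0.18), np.int64(129), np.float64(0.09)), (np.float64(-0.17), np.int64(127), np.float64(0.086)), (np.float64(-0.16), np.int64(126), np.float64(0.082)), (np.float64(-0.15), np.int64(119), np.float64(0.078)), (np.float64(-0.14), np.int64(83), np.float64(0.074)), (np.float64(-0.13), np.int64(8), np.float64(0.073)), (np.float64(0.02), np.int64(18), np.float64(0.088)), (np.float64(0.03), np.int64(110), np.float64(0.093)), (np.float64(0.04), np.int64(26), np.float64(0.094))]
lens 66 [-0.0019993   0.17066981  0.07780367] [-0.00017352  0.17281593  0.07682104]
```

View pics/scene2.png

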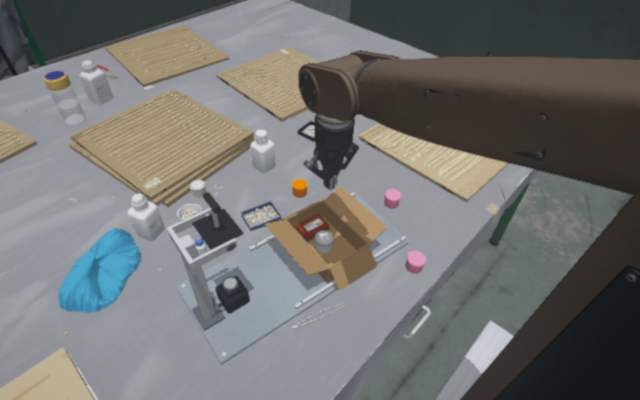

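Both flaps hang fully back (slope of about 22° beyond the crease, roughly 2.73 rad) and the pot is still in place at scene pixel (324,238). Next, the lever.

```bash
python3 -m crank '[[[0,0,-48],0,100],[[0,0,-96],0,100],[[0,10,-144],0,100],[[0,50,-170],0,100],[[0,95,-175],0,100],[[0,140,-175],0,100],[[-4,185,-175],0,100],[[-4,230,-175],0,100],[[-4,258,-175],0,100],[[-4,258,-175],0,100]]'
python3 - <<'E'
from h import *
where(); c=cam('wrist'); cv2.imwrite('pics/w3.png',c['frame']); L=loc(cloud(c).reshape(-1,3)); 
c=cam('scene'); cv2.imwrite('pics/s3.png',c['frame']); S=loc(cloud(c).reshape(-1,3))
for q in (L,S):
    m=(abs(q[:,0])<.025)&(abs(q[:,1]-.177)<.012)&(q[:,2]>.305)&(q[:,2]<.332); print(m.sum(),q[m].min(0),q[m].max(0),np.median(q[m],0))
E
```

```text
time: 5.7
eef_pos: [0.5819, 0.2034, 0.3808]
tcp_rot: [0.088, 0.996, -0.0, -0.003]
contact_force: [1.1, -1.1, 0.4]
opening: 0.609
finger_force: 0.0
t 5.7 loc [0.0012 0.1777 0.3808] ydeg 79.94 F [ 1.1 -1.1  0.4] op 0.61 0.0
1461 [-0.01778398  0.17055116  0.3155404 ] [0.02499201 0.18535875 0.32839637] [0.0015949  0.17797406 0.32540234]
199 [-0.01826847  0.17107665  0.30834867] [0.02467096 0.18559732 0.32867306] [-0.00064542  0.17921864  0.32499207]
```

View pics/w3.png

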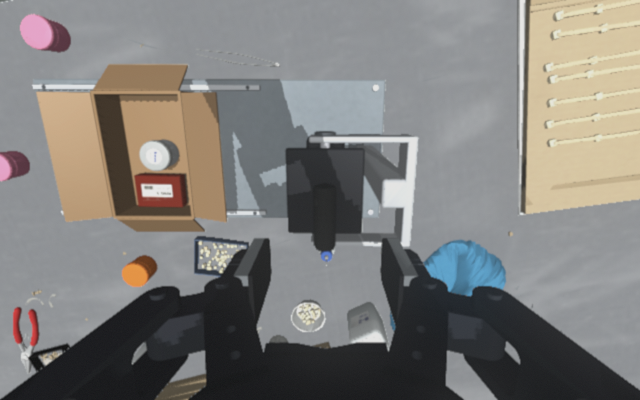

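Bar at (325,220) is centred between the fingers, with the pot at (156,155). Descending and pinching.

```bash
python3 -m crank '[[[-2,0,35],0,100],[[-2,0,66],0,100],[[-2,0,66],0,100],[[-2,0,66],0,255],[[-2,0,66],0,255],[[-2,0,66],0,255],[[-2,0,66],0,255],[[-2,0,66],0,255]]' 25
python3 -c "from h import *; where()"
```

```text
time: 6.6
eef_pos: [0.5858, 0.202, 0.3213]
tcp_rot: [0.09, 0.996, 0.003, 0.003]
contact_force: [1.7, 5.2, 0.9]
opening: 0.147
finger_force: 24.1
t 6.6 loc [0.0053 0.177  0.3213] ydeg 79.72 F [1.7 5.2 0.9] op 0.15 24.132382571697235
```

```bash
python3 -m crank '[[[0,1,0],0,150],[[0,1,0],0,150],[[0,1,5],0,150],[[0,1,7],0,150],[[0,1,7],0,255],[[0,1,7],0,255],[[0,1,7],0,255],[[0,1,7],0,255],[[0,1,7],0,255]]' 25
python3 -c "from h import *; where()"
```

```text
time: 7.5
eef_pos: [0.5846, 0.2022, 0.3109]
tcp_rot: [0.09, 0.996, 0.001, -0.0]
contact_force: [1.2, 5.4, -1.8]
opening: 0.16
finger_force: 26.4
t 7.5 loc [0.0041 0.177  0.3109] ydeg 79.72 F [ 1.2  5.4 -1.8] op 0.16 26.449736058712006
```

```bash
python3 -m crank '[[[0,6,0],0,255],[[0,12,0],0,255],[[0,18,1],0,255],[[0,24,3],0,255],[[0,28,4],0,255],[[0,31,5],0,255],[[0,31,5],0,255],[[0,31,5],0,255]]' 25
cat > m.py <<'E'
from h import *
import time
where()
for n in ('scene','top'):
    c=cam(n); cv2.imwrite('pics/%s_%d.png'%(n,round(get_state()['time']*100)),c['frame']); q=loc(cloud(c).reshape(-1,3)); col=c['frame'].reshape(-1,3).max(1)
    m=(abs(q[:,0]-.002)<.034)&(abs(q[:,1]-.178)<.032)&(q[:,2]>.22)&(q[:,2]<.285)&(col<70)
    q=q[m]
    if len(q)<30: print(n,len(q)); continue
    for _ in range(5):
        A=np.c_[q,np.ones(len(q))][:,[0,1,3]]; p=np.linalg.lstsq(A,q[:,2],rcond=None)[0]; e=abs(A@p-q[:,2]); q=q[e<max(.002,np.median(e)*2)]
    print(n,len(q),p.round(4),'tilt',np.arctan(p[1]).round(4),'rms',np.sqrt((e**2).mean()).round(4),'z at hinge',(p[1]*.1779+p[2]).round(4),q.min(0).round(3),q.max(0).round(3))
E
python3 m.py
```

```text
time: 8.3
eef_pos: [0.5899, 0.2311, 0.3075]
tcp_rot: [0.09, 0.996, -0.001, -0.0]
contact_force: [-3.7, -3.4, 4.8]
opening: 0.162
finger_force: 25.3
t 8.3 loc [0.0043 0.2064 0.3075] ydeg 79.7 F [-3.7 -3.4  4.8] op 0.16 25.346236629411578
scene 774 [ 0.0009 -0.4573  0.338 ] tilt -0.4289 rms 0.0009 z at hinge 0.2566 [-0.032  0.152  0.242] [0.036 0.208 0.27 ]
top 187 [ 0.0175 -0.3843  0.326 ] tilt -0.3669 rms 0.0014 z at hinge 0.2576 [-0.032  0.147  0.252] [0.036 0.188 0.27 ]
```

```bash
python3 -m crank '[[[0,1,0],0,255],[[0,2,1],0,255],[[0,2,1],0,255],[[0,2,1],0,255]]' 25
python3 m.py
python3 - <<'E'
import h,pickle
src=open('m.py').read()
P={n:pickle.load(open(n+'.pkl','rb')) for n in('scene','top')}
src=src.replace("c=cam(n);","c=P[n];").replace("where()","").replace("cv2.imwrite(","(lambda *a:0)(").replace("q[:,2]>.22","q[:,2]>.25").replace("q[:,2]<.285","q[:,2]<.27")
exec(src)
E
```

```text
time: 8.8
eef_pos: [0.5903, 0.2329, 0.3064]
tcp_rot: [0.09, 0.996, -0.001, -0.0]
contact_force: [-3.8, -4.4, 2.8]
opening: 0.159
finger_force: 26.1
t 8.8 loc [0.0043 0.2083 0.3064] ydeg 79.7 F [-3.8 -4.4  2.8] op 0.16 26.054524965584278
scene 758 [-0.0009 -0.4975  0.3452] tilt -0.4616 rms 0.0009 z at hinge 0.2567 [-0.032  0.153  0.241] [0.036 0.208 0.271]
top 165 [-0.0144 -0.4567  0.3384] tilt -0.4284 rms 0.0011 z at hinge 0.2572 [-0.032  0.147  0.252] [0.035 0.188 0.273]
scene 864 [0.0026 0.004  0.2553] tilt 0.004 rms 0.0008 z at hinge 0.2561 [-0.032  0.147  0.254] [0.036 0.21  0.258]
top 248 [-0.0023 -0.0015  0.2574] tilt -0.0015 rms 0.0011 z at hinge 0.2571 [-0.032  0.146  0.255] [0.036 0.209 0.259]
```

```bash
python3 -m crank '[[[0,-1,0],0,255],[[0,-1,0],0,255],[[0,-1,0],0,255],[[0,-1,0],0,255],[[0,-1,0],0,255]]' 25
python3 m.py
python3 - <<'E'
from h import *
c=cam('scene'); L=loc(cloud(c).reshape(-1,3)).reshape(400,640,3); hsv=cv2.cvtColor(c['frame'],cv2.COLOR_BGR2HSV)
m=(abs(L[...,0])<.085)&(abs(L[...,1]+.074)<.05)&(hsv[...,1]<50)&(hsv[...,2]>110)&(L[...,2]>.047)&(L[...,2]<.062)
print('pot',m.sum(),np.median(L[m],0)); cv2.imwrite('pics/end.png',c['frame'])
E
```

```text
time: 9.4
eef_pos: [0.5903, 0.2327, 0.3065]
tcp_rot: [0.09, 0.996, 0.0, 0.0]
contact_force: [-3.5, -2.2, 5.4]
opening: 0.158
finger_force: 26.3
t 9.4 loc [0.0044 0.2081 0.3065] ydeg 79.71 F [-3.5 -2.2  5.4] op 0.16 26.298129446804523
scene 753 [-0.006  -0.4886  0.3437] tilt -0.4545 rms 0.0009 z at hinge 0.2567 [-0.032  0.152  0.242] [0.036 0.207 0.27 ]
top 157 [-0.0109 -0.4511  0.3378] tilt -0.4238 rms 0.0011 z at hinge 0.2575 [-0.032  0.148  0.252] [0.035 0.191 0.271]
pot 224 [ 0.00158961 -0.07043274  0.05348495]
```

View pics/end.png

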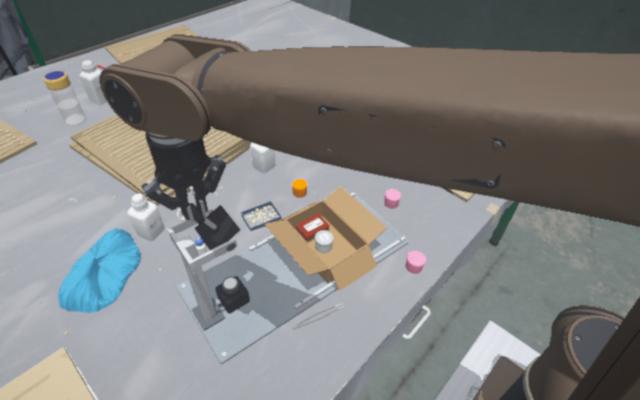

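```bash
python3 -m crank '[[[0,-0.5,0],0,255],[[0,-0.5,0],0,255],[[0,-0.5,0],0,255],[[0,-0.5,0],0,255],[[0,-0.5,0],0,255]]' 25
python3 m.py
```

```text
time: 10.05
eef_pos: [0.5903, 0.2326, 0.3065]
tcp_rot: [0.09, 0.996, 0.001, 0.0]
contact_force: [-3.7, -2.4, 4.7]
opening: 0.163
finger_force: 26.2
t 10.05 loc [0.0044 0.2079 0.3065] ydeg 79.71 F [-3.7 -2.4  4.7] op 0.16 26.245819330215454
scene 761 [ 0.0011 -0.488   0.3435] tilt -0.454 rms 0.0009 z at hinge 0.2567 [-0.032  0.152  0.242] [0.036 0.207 0.27 ]
top 169 [-0.0078 -0.4952  0.3451] tilt -0.4598 rms 0.001 z at hinge 0.257 [-0.032  0.147  0.252] [0.035 0.191 0.273]
```

```bash
python3 -m crank '[[[0,-0.7,0],0,255],[[0,-0.7,0],0,255],[[0,-0.7,0],0,255],[[0,-0.7,0],0,255],[[0,-0.7,0],0,255],[[0,-0.7,0],0,255]]' 25
python3 m.py
```

```text
time: 10.75
eef_pos: [0.5902, 0.2322, 0.3067]
tcp_rot: [0.09, 0.996, 0.001, 0.001]
contact_force: [-3.6, -0.8, 6.7]
opening: 0.159
finger_force: 26.2
t 10.75 loc [0.0044 0.2075 0.3067] ydeg 79.71 F [-3.6 -0.8  6.7] op 0.16 26.17116529494524
scene 752 [ 0.002  -0.4822  0.3424] tilt -0.4493 rms 0.0009 z at hinge 0.2566 [-0.032  0.153  0.241] [0.036 0.207 0.27 ]
top 163 [ 0.0162 -0.4118  0.3309] tilt -0.3906 rms 0.0011 z at hinge 0.2576 [-0.031  0.147  0.252] [0.035 0.191 0.272]
```

Tilt is about 0.452 rad against a target of 0.4515, and it is steady. Handing in.

```bash
python3 -c "from plant import ctrl; print(ctrl.sign_off())"
```

```text
the job is handed in; nothing more can be done
None
```

I handed the job in at about 10.8 s: both long flaps are folded right back (about 2.7 rad), and the gripper holds the lever still at about 0.45 rad, which by my measurements puts the pot's lid within a few millimetres of the middle of the camera's view; nothing else looks moved.

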